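# Set the stay adjuster and hold the gearbox cover at dead centre

### The job

On the drive unit, turn the stay-adjuster knob clockwise until its white line points at the raised index mark on the deck. Then swing the hinged motor cover gently up to its over-centre balance point (in line with the fixed steel stay arm beside it, leaning about 18 degrees short of upright) and finish while still holding it there in the gripper, steady, so that the stay can be fitted: do not let it drop or go over backwards. Leave the other things on the bench alone.

Things in the scene. Friction and masses are not known exactly. Their poses are not given: they have to be found in the camera images.
- drive_unit: fixed drive unit: dark steel deck (x -105..105, y -240..110, 12 thick) with an open aluminium gear housing 180 x 160, rim 92 above the bench, under the hinged cover. Origin: on the bench under the housing's centre. x points from the cover's free front edge (nearest the robot) to the hinge, y left along the hinge line, z up. Hinge cheeks at y = +-86 reach 110 high
- stay_tip (a point): upper end of the fixed stay arm: a straight steel bar 200 long, 8 x 10 in section, at y = 96 beside the cover's left edge, rising from the hinge line at the balance angle
- cover_hinge (a point): middle of the hinge line, fixed on the unit at x = 85, y = 0, z = 100 in the unit's frame; the hinge axis is the unit's y. Its orientation is the unit's
- cover_angle (a joint): cover angle about the hinge, rad: 0 shut, grows as the front edge rises; 1.26 = balance point, in line with the stay arm; below it the cover falls shut, above it over backwards (stop at 2.4). Nearly frictionless hinge
- cover: the hinged cover: aluminium plate 165 x 150 x 5, about 0.6 kg in all, with a round gearmotor (60 wide, 72 high, its axis 70 from the hinge line) standing on its outer face. Origin: middle of the hinge line; x runs from the free edge to the hinge in the plane of the plate, y along the hinge line
- crossbar (a point): steel crossbar at the cover's free edge: round bar, 14 diameter, 40 long, parallel to the hinge, on a flat stem 12 wide reaching 43 beyond the plate. Origin: bar centre, 210 from the hinge line in the cover's plane (100 above the bench when shut). y along the bar, x from bar to hinge. Pinched by its flat ends it can pivot between the fingers as the cover swings
- adjuster (a joint): angle of the stay-adjuster knob about its vertical axis, rad, growing clockwise seen from above, 0 to 2.6; at 1.50 the white line points at the index mark, straight out of the unit's front (the unit's -x). Starts between 0 and 1.0. Light friction (0.04 N m), stays where it is left
- adjuster_grip (a point): on the knob's axis at grip height, 49 above the bench, x = -30, y = -175 in the unit's frame; turns with the knob. Black disc 48 in diameter with a grip bar across it, 46 long, 14 thick, 26 to 56 above the bench, along the point's x; the white line on its top points along -x. Index mark: steel ridge on the deck, 50 from the axis to the unit's front
- bearing: small steel ball-bearing ring, outer diameter 38, 12 high, lying on the deck behind the knob; leave alone
- spray_can: upright can, diameter 54, 190 tall; origin at the centre of its underside; leave alone
- jar: white jar with a steel cap, diameter 60, 75 tall; leave alone
- tumbler: open drinking glass, diameter 68, 120 tall; leave alone
- bracket: aluminium angle bracket, 70 x 45 foot, 53 tall; leave alone
- screwdriver: black-handled screwdriver, 190 long, 26 thick, lying flat; leave alone
- tape_measure: tape measure case, 62 x 34, 58 tall; leave alone

How it is judged (in metres and radians):
On the way, in this order (a step that is already met when the one before it is completed fails the run):
1. the adjuster's white line points at the index mark, the cover still shut (value of joint adjuster between 1.36 and 1.64 rad and value of joint cover_angle below 0.15 rad), for 0.2 s.
2. the cover is held in the gripper at the balance point (value of joint cover_angle between 1.18 and 1.34 rad and contact force between the fingers and cover above 0.5 N and velocity of joint cover_angle between -0.08 and 0.08 rad/s), for 0.5 s.
At the end, for the whole second after the job is handed in: the adjuster is within 0.14 rad of the index mark (1.50), the cover is within 0.08 rad of its balance point (1.26) and still (under 0.08 rad/s), held by the fingers (contact force over 0.5 N) (all of step 2 and value of joint adjuster between 1.36 and 1.64 rad); the arm keeps its last pose, push and grip.
It fails at once if the cover goes over backwards (more than 0.3 rad beyond the balance point) (value of joint cover_angle above 1.56 rad).
It fails at once if the cover drops shut (closing faster than 3 rad/s) (velocity of joint cover_angle below -3 rad/s).
It fails at once if another thing on the bench is disturbed (moved over 30 mm) (distance of any of bearing, spray_can, jar, tumbler, bracket, screwdriver, tape_measure from where it was at the start of the episode above 0.03 m).
It also fails if it takes over 58 s, if anything falls off the work surface, if the arm or the gripper's body presses on something with over 40 N, if the wrist force passes 120 N, or if a joint passes its speed limit or range.

### The arm

A 6-joint arm with a two-finger parallel gripper is mounted at the origin on the work surface. World frame = base frame: x ahead of the robot, y to its left, z up, the work surface at z = 0. Lengths are in mm, angles in rad, forces in N, time in s.
With the tool pointing down it reaches from about 250 to 775 mm from the base axis. Payload 4 kg.
Tool frame: the origin (TCP) lies midway between the tips of the shut fingers; the grasp point (between the pads) lies env.hold_point_z behind it (env.hold_point_z is the distance from the TCP to the grasp point, in mm); z points along the fingers, y is the line along which they close (so a half turn about z gives the same grasp; the last joint's range is limited). The gripper opens to 85 mm and grips with 20 to 120 N. Pads are 22 mm wide; open, the fingers measure 114 mm over their backs; the gripper's body (76 mm by 85 mm) begins 54 mm behind the grasp point. The pads swing forward as they close: fully open they stand 13 mm farther back than shut.
Start: joints at [1.129, 0.087, 1.371, -0, 1.684, -0.103], TCP at [182.805, 518.749, 231.341] pointing down, gripper open.
Joint ranges: [-3.1, 3.1], [-0.76, 2.03], [0.27, 2.55], [-1.08, 4.22], [0.17, 2.65], [-2.57, 2.57]. Speed limits (rad/s): [2.79, 2.79, 3.14, 3.14, 3.14, 3.14].

### API

Orientations are given as a unit quaternion [w, x, y, z].
In Python, from station import env gives the robot as it stands.
- The arm moves only by the shell command python3 -m crank 'ROWS' [FORCE]. ROWS is JSON, one flat list of numbers, 7 for each row, row after row: the shift along the tool's x, y, z in cm, then the turn, a rotation vector about the tool's x, y, z in degrees, then the finger opening in cm, from 0 to 8.54. In form: [tx, ty, tz, rx, ry, rz, grip, tx, ty, tz, rx, ry, rz, grip, ...]. A call has 1 to 12 rows; each row shifts and turns the commanded pose from where the row before left it, along the tool's axes as they then stand; what a row does not reach is not made up. A row lasts 1/10 s, in which the tool goes at most 50 mm and 8.59 degrees, less where a joint would pass 70% of its speed; a pose out of reach is approached as far as the arm can. A call is refused whole if a number of a shift passes 5 or a number of a turn 8.59, either way. A call with a gripper value outside its range is refused whole. The fingers move at their own pace and stop on an object; FORCE is the grip in N (left out, the last holds). Time passes only in rows, so rows that do not move let the fingers close. It gives the time, the measured TCP pose, the force, the opening and the grip force at its end, in the units of the state.
- env.observe(): the state, without advancing time (a new reading comes with each control period).
- env.snapshot(name): name is "scene" or "top" or "wrist"; returns the picture (420x560x3 uint8, blue, green, red); there is no depth.
- env.camera_params(name): a dict with "camera_matrix" (3x3 intrinsics, pixels), "R" (3x3) and "t" (3): a world point X has camera coordinates R X + t; the wrist camera has in their place "T_tool_cam" (4x4, takes a point from camera to tool coordinates, whose origin is the TCP and whose axes are the flange's). Camera axes: x right, y down, z forward; pixel columns grow to the right and rows downward; lengths in mm; the calibration is good to about 2 mm. A picture is of the moment at which its call begins: read the wrist's pose just before it. camera_params takes no time and is no camera call.
- env.finish_job(): hands the job in; it is judged then, once.
The state is a dict: "clock": time; "q": joint angles; "qd": joint speeds; "joint_efforts": joint torques, N m; "tcp_pos": TCP position; "ee_rot": TCP orientation; "force": force on the tool from outside, world axes, zero at the start; "moment": the same for the moment, N m; "width": opening from 0.0 (shut) to 1.0 (fully open); "gripper_force": force on a finger pad.
Only numpy, scipy, OpenCV 4.12 (cv2) and the standard library are available. Lean on these libraries where they do the work, as an engineer would, in place of code of your own. Each camera call takes 0.05 s, during which the arm holds its last target. There are 200 camera calls.

## Working session

There is one attempt and no reset: what is moved stays moved. The work goes in short steps, Python scripts to look and compute and a shell command to move; the robot and the scene stay as the last step left them, time stands still between calls to the robot, and variables do not carry over. Pictures are saved under pics/ and viewed, at most 10 in all, crops included, and the job is handed in when it is done.

```bash
ls; mkdir -p pics
python3 - <<'E'
from station import env
import cv2
for n in("scene","top"):
    cv2.imwrite(f"pics/{n}0.png",env.snapshot(n))
    p=env.camera_params(n);print(n,[p[k] for k in p])
s=env.observe();print(s, env.hold_point_z, env.camera_params("wrist"))
E
```

```text
pics
scene [array([[409.49361045,   0.        , 276.90268115],
       [  0.        , 409.49361045, 211.23135444],
       [  0.        ,   0.        ,   1.        ]]), array([[ 0.4269644 ,  0.90415735, -0.01417372],
       [ 0.75706983, -0.36599014, -0.54119912],
       [-0.4945166 ,  0.22034226, -0.84077501]]), array([-229.84170456, -295.73410659, 1290.83826305])]
top [array([[433.01353075,   0.        , 277.32427277],
       [  0.        , 433.01353075, 202.73039876],
       [  0.        ,   0.        ,   1.        ]]), array([[-0.04408012, -0.99902489, -0.00249063],
       [-0.97693201,  0.04362648, -0.20904682],
       [ 0.20895163, -0.00678163, -0.97790246]]), array([  6.38002896, 565.3292348 , 997.38166965])]
{'clock': 0.1, 'q': array([ 1.12890259e+00,  8.79026768e-02,  1.37212899e+00,  1.78522960e-05,
        1.68362223e+00, -1.03091193e-01]), 'qd': array([-0.00018511, -0.00274123, -0.00453263,  0.00021598,  0.00089864,
        0.00102236]), 'joint_efforts': array([ 1.69658440e-03, -3.53012788e+01, -3.14220858e+01, -5.96896825e-05,
        7.79320806e-03, -6.27857361e-06]), 'tc
[... 159 characters left out ...]
y([-0.32477573, -0.2513833 ,  0.21574141]), 'moment': array([ 0.03032548, -0.00511922, -0.04254897]), 'gripper_force': 0.0, 'width': 0.9980209504995581} 18.700000000000003 {'camera_matrix': array([[291.70152685,   0.        , 279.22978926],
       [  0.        , 291.70152685, 210.22631537],
       [  0.        ,   0.        ,   1.        ]]), 'T_tool_cam': array([[-4.99906451e-04, -9.47455840e-01, -3.19886200e-01,
         8.32526890e+01],
       [ 9.99999806e-01, -3.54656296e-04, -5.12323366e-04,
         9.86454779e-01],
       [ 3.71954110e-04, -3.19886394e-01,  9.47455833e-01,
        -1.41831333e+02],
       [ 0.00000000e+00,  0.00000000e+00,  0.00000000e+00,
         1.00000000e+00]])}
```

View pics/scene0.png

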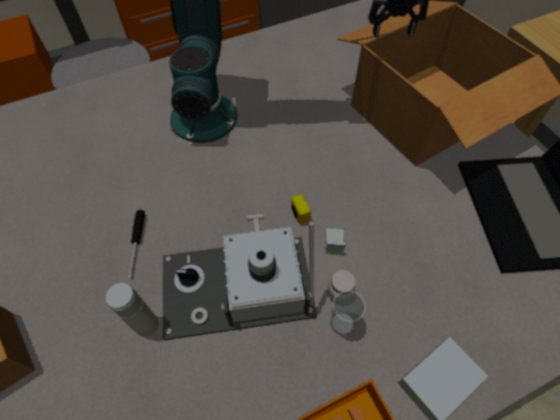

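View pics/top0.png

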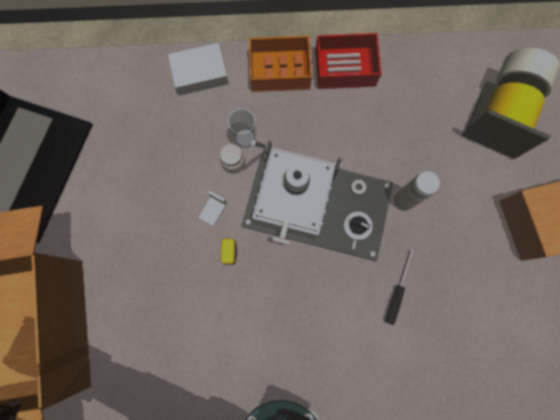

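The scene view shows the unit with the cover shut, knob at (188,275), crossbar at (256,217) and tape measure at (301,208). In the top view the deck spans roughly (265,140)–(392,185)–(378,260)–(243,222), with the knob at (358,226) and the crossbar at (283,240). I need a close-up for accurate points.

Run:
```python
import cv2
a=cv2.imread("pics/top0.png")[125:275,225:425]
cv2.imwrite("pics/topc.png",cv2.resize(cv2.convertScaleAbs(a,alpha=1.5),None,fx=4,fy=4,interpolation=cv2.INTER_CUBIC))
a=cv2.imread("pics/scene0.png")[200:350,145:345]
cv2.imwrite("pics/scenec.png",cv2.resize(cv2.convertScaleAbs(a,alpha=1.5),None,fx=4,fy=4,interpolation=cv2.INTER_CUBIC))
```

```text
(no output)
```

View pics/topc.png

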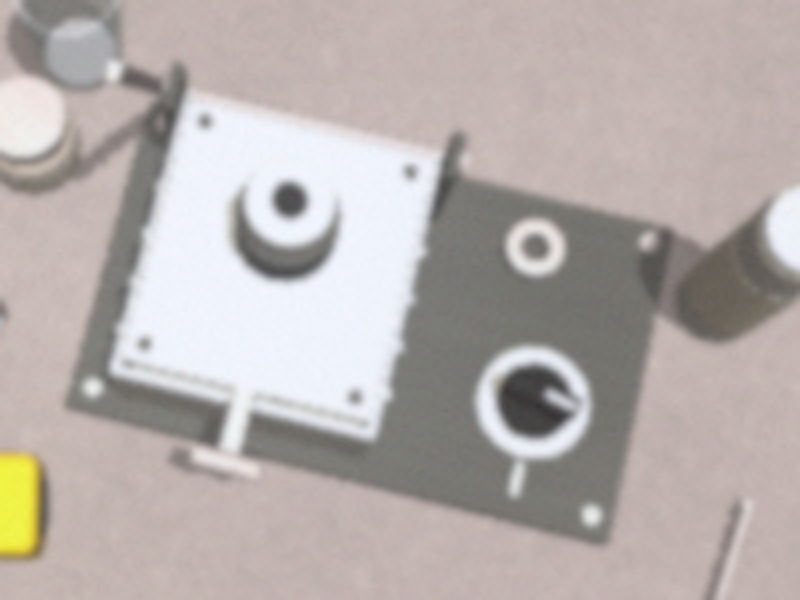

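View pics/scenec.png

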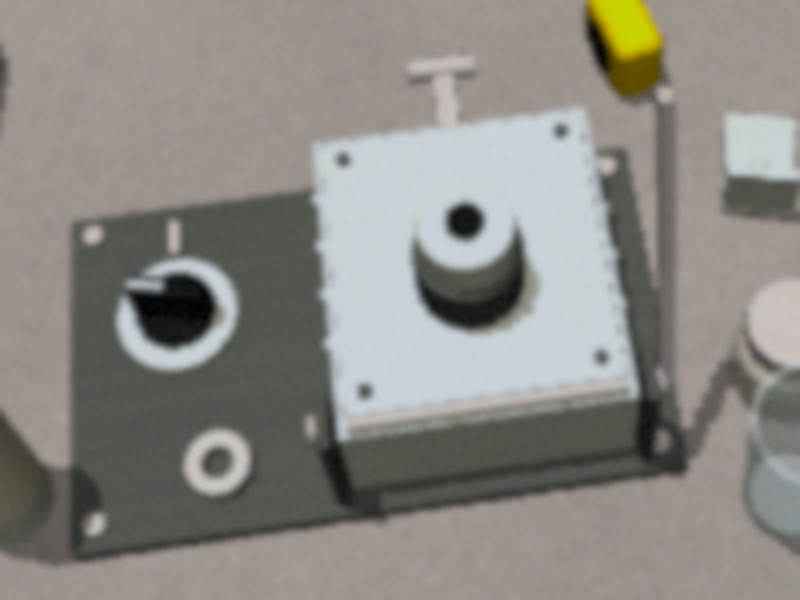

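```bash
cat > h.py <<'E'
import numpy as np
from scipy.spatial.transform import Rotation as Rt
from station import env
def proj(n,X):
    p=env.camera_params(n);c=np.atleast_2d(X)@p["R"].T+p["t"];u=c@p["camera_matrix"].T;return u[:,:2]/u[:,2:]
def ray(n,uv,z):
    p=env.camera_params(n);d=p["R"].T@np.linalg.solve(p["camera_matrix"],[*uv,1]);o=-p["R"].T@p["t"];return o+d*(z-o[2])/d[2]
def unit(P,X):
    c,s=np.cos(P[2]),np.sin(P[2]);X=np.atleast_2d(X).astype(float);return np.c_[P[0]+c*X[:,0]-s*X[:,1],P[1]+s*X[:,0]+c*X[:,1],X[:,2]]
E
cat > fit.py <<'E'
from h import *
from scipy.optimize import least_squares
off={"top":(225,125),"scene":(145,200)}
D={"top":[((-105,110,12),(67,407)),((-105,-240,12),(606,545)),((105,-240,12),(668,230)),((-125,0,100),(225,461)),((-30,-175,22),(534,402))],
"scene":[((-105,-240,12),(75,222)),((105,-240,12),(75,557)),((105,110,12),(683,468)),((-105,110,12),(625,152)),((-125,0,100),(441,68)),((24,96,290),(666,93)),((-30,-175,22),(178,313))]}
def res(P):
    return np.concatenate([(proj(n,unit(P,[a for a,_ in D[n]]))-[np.array(b)/4+off[n]for _,b in D[n]]).ravel() for n in D])
r=least_squares(res,[550,0,-.2],loss="soft_l1");print(r.x);print(res(r.x).reshape(-1,2).round(1))
P=r.x
for n,l in(("top",[(545,392),(578,408)]),("scene",[(165,287),(125,285)])):
    X=[ray(n,np.array(b)/4+off[n],56) for b in l]
    c=unit(P,(-30,-175,56))[0]
    for X_ in X+[X[1]-X[0]+c]:
        d=X_-c;a=np.arctan2(d[1],d[0])-P[2];print(n,np.hypot(*d[:2]),"ang from -x (ccw+)",(np.degrees(a)-180+180)%360-180)
print("knob",c,"bar",unit(P,(-125,0,100)),"hinge",unit(P,(85,0,100)),"yaw",np.degrees(P[2]))
for n,uv,z in(("top",(228,252),0),("top",(427,183),190),("top",(243,120),120)): print(ray(n,uv,z))
E
python3 fit.py
```

```text
[ 5.88181223e+02 -5.93648437e+01 -2.98257171e-01]
[[-1.3 -1.1]
 [-0.2 -0.5]
 [ 1.  -1. ]
 [-0.4 -0.4]
 [-0.6 -0.8]
 [-1.6 -0.8]
 [-2.3 -0.1]
 [ 1.4 -0.7]
 [-0.2 -1.8]
 [-0.1 -0.2]
 [-0.2  0.2]
 [-1.  -1.1]]
top 2.4917738972972745 ang from -x (ccw+) 69.7485534785144
top 24.34849354510488 ang from -x (ccw+) 77.09404912934735
top 21.879488525600856 ang from -x (ccw+) 77.92834018521017
scene 2.206125719897125 ang from -x (ccw+) -136.69788960940718
scene 21.5774020880681 ang from -x (ccw+) 81.7348887840406
scene 23.345854098701174 ang from -x (ccw+) 78.36743683078055
knob [ 508.0811357  -217.82296448   56.        ] bar [[468.69996298 -22.63299743 100.        ]] hinge [[669.42847961 -84.3424992  100.        ]] yaw -17.08887709355199
[456.43875337 110.75759837   0.        ]
[ 566.2456302  -341.61644912  190.        ]
[758.48508005  54.99288732 120.        ]
```

```bash
cat > rel.py <<'E'
# usage: rel.py x y z yaw_of_tool_y(deg): shift (cm) along present tool axes, then turn about tool z
import sys
from h import *
def rel(x,y,z,yang):
    s=env.observe();w,a,b,c=s["ee_rot"];R=Rt.from_quat([a,b,c,w]).as_matrix()
    b=np.radians(yang);Y=np.array([np.cos(b),np.sin(b),0]);Z=np.array([0,0,-1.]);G=np.c_[np.cross(Y,Z),Y,Z]
    print("t",round(s["clock"],2),"tcp",s["tcp_pos"].round(1),"yang",round(np.degrees(np.arctan2(R[1,1],R[0,1])),1),"q",s["q"].round(2),"w",round(s["width"],3))
    print("shift cm",(R.T@(np.array([x,y,z])-s["tcp_pos"])/10).round(2),"turn",Rt.from_matrix(R.T@G).as_rotvec(degrees=True).round(1))
rel(*map(float,sys.argv[1:]))
E
python3 rel.py 508 -218 150 -29.1; python3 -c "
from h import *
P=[588.18,-59.36,-.29826]
print(unit(P,[(-30,-175,0),(24,96,290),(85-64.2,0,300)]))"
```

```text
t 0.1 tcp [182.6 518.3 230.2] yang 70.6 q [ 1.13  0.09  1.37  0.    1.68 -0.1 ] w 0.998
shift cm [-55.16 -58.61   8.13] turn [-0.1  0.1 99.7]
[[ 508.0794645  -217.81789413    0.        ]
 [ 639.33069951   25.3489484   290.        ]
 [ 608.06166436  -65.47223547  300.        ]]
```

```bash
python3 -m crank '[-3.25,-3.45,0.48,0,0,0,8.5,-3.25,-3.45,0.48,0,0,0,8.5,-3.25,-3.45,0.48,0,0,0,8.5,-3.25,-3.45,0.48,0,0,0,8.5,-3.25,-3.45,0.48,0,0,0,8.5,-3.25,-3.45,0.48,0,0,0,8.5,-3.25,-3.45,0.48,0,0,0,8.5,-3.25,-3.45,0.48,0,0,0,8.5,-3.25,-3.45,0.48,0,0,0,8.5,-3.25,-3.45,0.48,0,0,0,8.5,-3.25,-3.45,0.48,0,0,0,8.5,-3.25,-3.45,0.48,0,0,0,8.5]'; python3 -m crank '[-3.2,-3.4,0.48,0,0,0,8.5,-3.2,-3.4,0.48,0,0,0,8.5,-3.2,-3.4,0.48,0,0,0,8.5,-3.2,-3.4,0.48,0,0,0,8.5,-3.2,-3.4,0.48,0,0,0,8.5,0,0,0,0,0,8.3,8.5,0,0,0,0,0,8.3,8.5,0,0,0,0,0,8.3,8.5,0,0,0,0,0,8.3,8.5,0,0,0,0,0,8.3,8.5,0,0,0,0,0,8.3,8.5]'; python3 -m crank '[0,0,0,0,0,8.3,8.5,0,0,0,0,0,8.3,8.5,0,0,0,0,0,8.3,8.5,0,0,0,0,0,8.3,8.5,0,0,0,0,0,8.3,8.5,0,0,0,0,0,8.3,8.5,0,0,0,0,0,0,8.5,0,0,0,0,0,0,8.5]'; python3 rel.py 508 -218 150 -29.1; python3 -c "
from h import *;import cv2
cv2.imwrite('pics/w1.png',env.snapshot('wrist'))"
```

```text
clock: 1.3
tcp_pos: [413.1, -3.3, 173.3]
ee_rot: [0.0, 0.169, 0.986, 0.0]
force: [1.4, 1.3, -0.7]
width: 0.996
gripper_force: 0.0
clock: 2.4
tcp_pos: [507.1, -214.7, 148.9]
ee_rot: [-0.001, 0.57, 0.821, -0.0]
force: [-0.2, 0.7, -0.1]
width: 0.996
gripper_force: 0.0
clock: 3.2
tcp_pos: [507.2, -214.7, 149.3]
ee_rot: [-0.0, 0.861, 0.509, -0.0]
force: [-0.0, 0.2, 0.3]
width: 0.993
gripper_force: 0.0
t 3.2 tcp [ 507.2 -214.7  149.3] yang -28.8 q [-0.5   0.12  1.5   0.    1.52 -0.  ] w 0.993
shift cm [-0.25  0.23 -0.08] turn [-0.1 -0.   0.3]
```

View pics/w1.png

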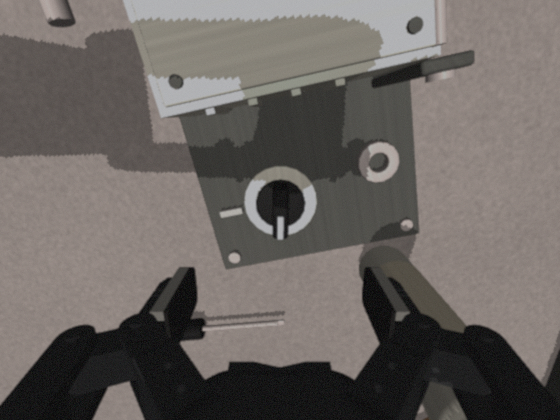

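The wrist view shows the knob's ring centred at (280,201), its white line pointing straight down the image to (280,238), the index ridge at (231,212), and deck corners at (227,268) and (418,232). So the line already lies along tool x. Next I refine the position from these pixels.

```bash
cat > wr.py <<'E'
from h import *
def wray(uv,z):
    s=env.observe();w,a,b,c=s["ee_rot"];R=Rt.from_quat([a,b,c,w]).as_matrix()
    p=env.camera_params("wrist");T=p["T_tool_cam"]
    o=R@T[:3,3]+s["tcp_pos"];d=R@T[:3,:3]@np.linalg.solve(p["camera_matrix"],[*uv,1]);return o+d*(z-o[2])/d[2]
E
python3 - <<'E'
from wr import *
for n,uv,z in(("ring",(280,201),20),("tip",(280,239),56),("lineinner",(281,217),56),("idx",(231,212),15),("c1",(227,268),12),("c2",(418,232),12)):print(n,wray(uv,z).round(1))
P=[588.18,-59.36,-.29826]
print(unit(P,[(-30,-175,20),(-80,-175,15),(-105,-240,12),(105,-240,12)]).round(1))
E
```

```text
ring [ 507.4 -213.7   20. ]
tip [ 495.8 -234.7   56. ]
lineinner [ 506.5 -217.1   56. ]
idx [ 458.1 -201.4   15. ]
c1 [ 419.3 -254.6   12. ]
c2 [ 615.2 -314.3   12. ]
[[ 508.1 -217.8   20. ]
 [ 460.3 -203.1   15. ]
 [ 417.3 -257.9   12. ]
 [ 618.  -319.6   12. ]]
```

```bash
python3 -m crank '[0,0,3,0,0,0,6,0,0,3,0,0,0,6,0,0,3,0,0,0,6,0,0,1.6,0,0,0,6,0,0,1,0,0,0,6,0,0,0,0,0,0,6,0,0,0,0,0,0,6]'; python3 -m crank '[0,0,0,0,0,0,1,0,0,0,0,0,0,1,0,0,0,0,0,0,1,0,0,0,0,0,0,1,0,0,0,0,0,0,1,0,0,0,0,0,0,1,0,0,0,0,0,0,1,0,0,0,0,0,0,1]' 40
```

```text
clock: 3.95
tcp_pos: [508.1, -215.2, 34.6]
ee_rot: [0.001, 0.862, 0.508, 0.0]
force: [0.3, -1.1, -0.3]
width: 0.703
gripper_force: 0.0
clock: 4.75
tcp_pos: [507.9, -215.1, 34.7]
ee_rot: [0.001, 0.862, 0.507, 0.0]
force: [-1.7, 1.0, 4.6]
width: 0.157
gripper_force: 40.2
```

```bash
python3 -m crank '[0,0,0,0,0,7.8,1,0,0,0,0,0,7.8,1,0,0,0,0,0,7.8,1,0,0,0,0,0,7.8,1,0,0,0,0,0,7.8,1,0,0,0,0,0,7.8,1,0,0,0,0,0,7.8,1,0,0,0,0,0,7.8,1,0,0,0,0,0,7.8,1,0,0,0,0,0,7.8,1,0,0,0,0,0,0,1,0,0,0,0,0,0,1]'; python3 rel.py 508 -215 150 -107
```

```text
clock: 5.95
tcp_pos: [508.7, -217.1, 34.7]
ee_rot: [0.002, 0.989, -0.147, 0.002]
force: [1.4, -4.9, 0.8]
width: 0.154
gripper_force: 39.8
t 5.95 tcp [ 508.7 -217.1   34.7] yang -106.9 q [-0.5   0.21  1.63 -0.    1.29  1.36] w 0.154
shift cm [ -0.08  -0.14 -11.53] turn [ 0.2 -0.3  0.1]
```

Open, back off upwards, and check the white line.

```bash
python3 -m crank '[0,0,0,0,0,0,6,0,0,0,0,0,0,6,0,0,0,0,0,0,6,0,0,0,0,0,0,6,0,0,-2,0,0,0,6,0,0,-3,0,0,0,6,0,0,-3,0,0,0,6,0,0,-4,0,0,0,6,0,0,0,0,0,0,6,0,0,0,0,0,0,6]'; python3 -c "
from h import *;import cv2
a=env.snapshot('wrist');cv2.imwrite('pics/w2.png',cv2.resize(cv2.convertScaleAbs(a[120:290,180:380],alpha=1.3),None,fx=3,fy=3,interpolation=cv2.INTER_CUBIC))"; python3 rel.py 508 -215 150 -107
```

```text
clock: 6.95
tcp_pos: [508.1, -215.0, 155.0]
ee_rot: [0.0, 0.989, -0.148, 0.001]
force: [0.2, -0.5, 0.4]
width: 0.703
gripper_force: 0.0
t 7.0 tcp [ 507.2 -214.5  153.2] yang -107.0 q [-0.5   0.12  1.49  0.    1.53  1.36] w 0.7
shift cm [0.09 0.02 0.32] turn [-0.  0.  0.]
```

View pics/w2.png

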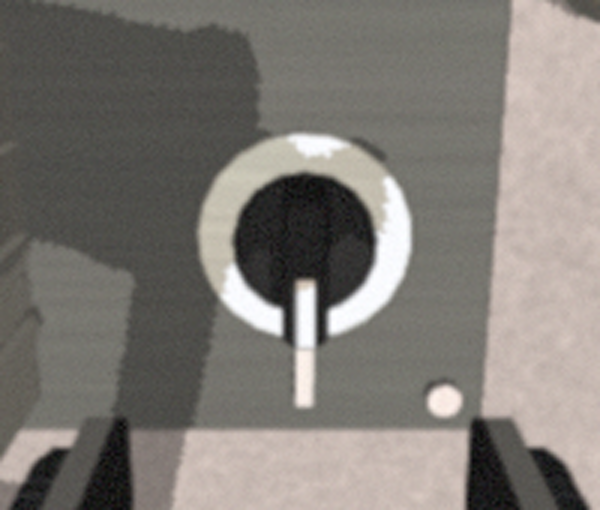

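The white line (column 307) points at the index ridge (column 304) to within a couple of degrees. On to the crossbar.

```bash
python3 -m crank '[-4.75,0,-1,0,0,0,8.5,-4.75,0,-1,0,0,0,8.5,0,-3.5,0,0,0,0,8.5,0,-3.5,0,0,0,0,8.5,0,-3.5,0,0,0,0,8.5,0,-3.5,0,0,0,0,8.5,0,-3.5,0,0,0,0,8.5,0,0,0,0,0,0,8.5,0,0,0,0,0,0,8.5]'; python3 rel.py 468 -21 83 -107;python3 -c "
from h import *;import cv2
a=env.snapshot('wrist');cv2.imwrite('pics/w3.png',a)"
```

```text
clock: 7.9
tcp_pos: [466.8, -19.1, 171.7]
ee_rot: [0.0, 0.989, -0.147, -0.002]
force: [-0.8, -0.3, -0.8]
width: 0.995
gripper_force: 0.0
t 7.9 tcp [466.8 -19.1 171.7] yang -106.9 q [-0.16 -0.08  1.65 -0.    1.57  1.7 ] w 0.995
shift cm [0.2  0.14 8.87] turn [0.1 0.2 0.1]
```

View pics/w3.png

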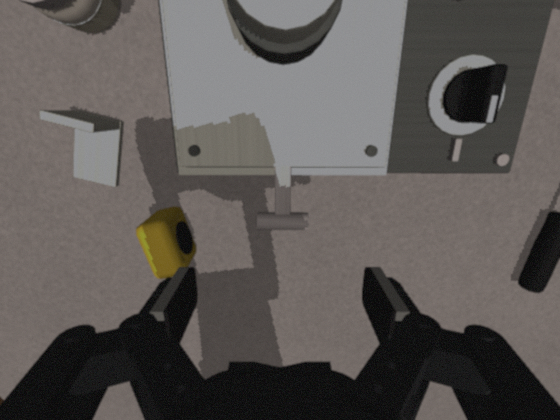

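The wrist view shows the crossbar from (259,220) to (307,222), centred at (283,221) between the open fingers. The tape measure at (167,243) is well left of the left finger.

```bash
python3 - <<'E'
from wr import *
a,b=wray((259,220),102),wray((307,222),102);print(a,b,(a+b)/2,np.linalg.norm(a-b));
for uv in((178,175),(388,175)):print(wray(uv,102))
for uv in((150,275),(195,262)):print(wray(uv,20))
E
python3 rel.py 467.5 -19 83 -107
```

```text
[473.46075553  -4.40816428 102.        ] [460.94169856 -39.58451383 102.        ] [467.20122704 -21.99633905 102.        ] 37.33768009906133
[524.5789058   41.47847865 102.        ]
[ 479.29187811 -106.42706311  102.        ]
[417.80569914 151.67004166  20.        ]
[418.27090765  95.7261327   20.        ]
t 7.95 tcp [466.9 -19.8 172.1] yang -107.0 q [-0.16 -0.08  1.65 -0.    1.57  1.7 ] w 0.996
shift cm [ 0.06 -0.1   8.91] turn [0.1 0.2 0. ]
```

```bash
python3 -m crank '[0.1,0.2,3,0,0,0,8.5,0,0,3,0,0,0,8.5,0,0,2,0,0,0,8.5,0,0,1,0,0,0,8.5,0,0,0,0,0,0,8.5,0,0,0,0,0,0,8.5]'; python3 -m crank '[0,0,0,0,0,0,3,0,0,0,0,0,0,3,0,0,0,0,0,0,3,0,0,0,0,0,0,3,0,0,0,0,0,0,3,0,0,0,0,0,0,3]' 40;python3 rel.py 467.2 -22 82 -107
```

```text
clock: 8.55
tcp_pos: [468.6, -22.6, 84.4]
ee_rot: [0.0, 0.989, -0.148, 0.001]
force: [0.3, 0.6, 0.8]
width: 0.994
gripper_force: 0.0
clock: 9.15
tcp_pos: [468.7, -22.0, 84.7]
ee_rot: [0.0, 0.989, -0.148, 0.001]
force: [-1.6, -0.3, 5.3]
width: 0.46
gripper_force: 40.4
t 9.15 tcp [468.7 -22.   84.7] yang -107.0 q [-0.17 -0.02  1.77 -0.    1.38  1.7 ] w 0.46
shift cm [-0.14  0.05  0.27] turn [-0.  -0.1 -0. ]
```

Run:
```python
import numpy as np
t=np.arange(0,37)*.035
r=np.c_[21*(np.cos(t[:-1])-np.cos(t[1:])),-21*np.diff(np.sin(t))].round(2)
for k in range(3):print(r[12*k:12*k+12].tolist())
```

```text
[[0.01, -0.73], [0.04, -0.73], [0.06, -0.73], [0.09, -0.73], [0.12, -0.73], [0.14, -0.72], [0.17, -0.72], [0.19, -0.71], [0.22, -0.7], [0.24, -0.69], [0.26, -0.69], [0.29, -0.68]]
[[0.31, -0.67], [0.33, -0.65], [0.36, -0.64], [0.38, -0.63], [0.4, -0.62], [0.42, -0.6], [0.44, -0.59], [0.46, -0.57], [0.48, -0.55], [0.5, -0.54], [0.52, -0.52], [0.54, -0.5]]
[[0.56, -0.48], [0.57, -0.46], [0.59, -0.44], [0.6, -0.42], [0.62, -0.4], [0.63, -0.38], [0.64, -0.35], [0.66, -0.33], [0.67, -0.31], [0.68, -0.29], [0.69, -0.26], [0.7, -0.24]]
```

```bash
python3 -m crank '[0.01,0,-0.73,0,0,0,3,0.04,0,-0.73,0,0,0,3,0.06,0,-0.73,0,0,0,3,0.09,0,-0.73,0,0,0,3,0.12,0,-0.73,0,0,0,3,0.14,0,-0.72,0,0,0,3,0.17,0,-0.72,0,0,0,3,0.19,0,-0.71,0,0,0,3,0.22,0,-0.7,0,0,0,3,0.24,0,-0.69,0,0,0,3,0.26,0,-0.69,0,0,0,3,0.29,0,-0.68,0,0,0,3]'; python3 rel.py 467.2 -22 82 -107
```

```text
clock: 10.35
tcp_pos: [485.5, -27.1, 169.6]
ee_rot: [-0.0, 0.989, -0.148, -0.001]
force: [2.5, 0.3, -5.1]
width: 0.45
gripper_force: 40.8
t 10.35 tcp [485.5 -27.1 169.6] yang -107.0 q [-0.17 -0.03  1.62  0.    1.56  1.69] w 0.45
shift cm [-1.88  0.05  8.76] turn [-0.   0.1 -0. ]
```

```bash
python3 -m crank '[0.31,0,-0.67,0,0,0,3,0.33,0,-0.65,0,0,0,3,0.36,0,-0.64,0,0,0,3,0.38,0,-0.63,0,0,0,3,0.4,0,-0.62,0,0,0,3,0.42,0,-0.6,0,0,0,3,0.44,0,-0.59,0,0,0,3,0.46,0,-0.57,0,0,0,3,0.48,0,-0.55,0,0,0,3,0.5,0,-0.54,0,0,0,3,0.52,0,-0.52,0,0,0,3,0.54,0,-0.5,0,0,0,3]'; python3 rel.py 467.2 -22 82 -107;  python3 -c "
from h import *;import cv2
a=env.snapshot('wrist');b=env.snapshot('scene')[130:340,170:370];cv2.imwrite('pics/w4.png',cv2.hconcat([a,cv2.resize(b,(240,252)).copy() if 0 else cv2.copyMakeBorder(cv2.resize(b,(240,252)),0,168,0,0,cv2.BORDER_CONSTANT)]))"
```

```text
clock: 11.55
tcp_pos: [535.2, -42.3, 240.5]
ee_rot: [-0.0, 0.989, -0.148, -0.0]
force: [1.3, 1.7, -3.4]
width: 0.46
gripper_force: 40.7
t 11.55 tcp [535.2 -42.3 240.5] yang -107.0 q [-0.18  0.06  1.39  0.    1.7   1.68] w 0.46
shift cm [-7.09  0.05 15.85] turn [-0.  0. -0.]
```

View pics/w4.png

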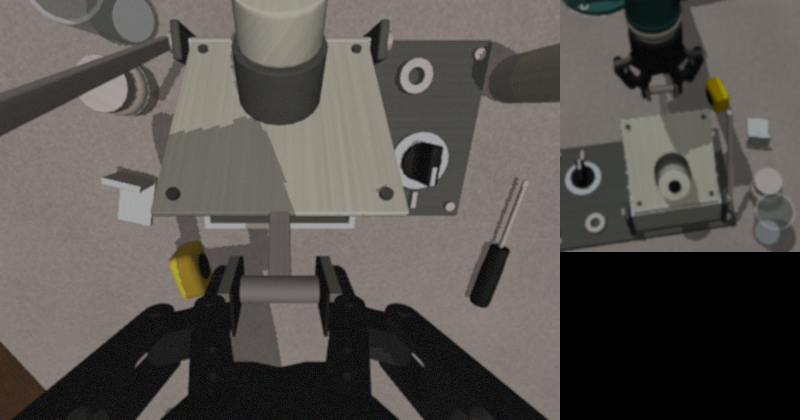

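Cover is rising with the bar held squarely between the pads (bar at (280,290)); motor, stay and screwdriver are clear. Continuing the arc.

```bash
python3 -m crank '[0.56,0,-0.48,0,0,0,3,0.57,0,-0.46,0,0,0,3,0.59,0,-0.44,0,0,0,3,0.6,0,-0.42,0,0,0,3,0.62,0,-0.4,0,0,0,3,0.63,0,-0.38,0,0,0,3,0.64,0,-0.35,0,0,0,3,0.66,0,-0.33,0,0,0,3,0.67,0,-0.31,0,0,0,3]'; python3 -m crank '[0.5,0,-0.22,0,0,0,3,0.45,0,-0.18,0,0,0,3,0.4,0,-0.15,0,0,0,3,0.35,0,-0.12,0,0,0,3,0.25,0,-0.08,0,0,0,3,0.12,0,-0.04,0,0,0,3,0,0,0,0,0,0,3,0,0,0,0,0,0,3,0,0,0,0,0,0,3,0,0,0,0,0,0,3]';python3 rel.py 608.1 -64.6 284.7 -107;  python3 -c "
from h import *;import cv2
a=env.snapshot('scene')[100:310,150:390];b=env.snapshot('wrist');cv2.imwrite('pics/w5.png',cv2.vconcat([cv2.resize(a,None,fx=2.2,fy=2.2,interpolation=2)[:300],cv2.resize(b,(528,396))[96:]]))"
```

```text
clock: 12.55
tcp_pos: [588.3, -58.6, 276.3]
ee_rot: [-0.0, 0.989, -0.148, 0.0]
force: [-0.1, 3.2, -2.1]
width: 0.451
gripper_force: 41.4
clock: 13.55
tcp_pos: [607.5, -64.5, 283.9]
ee_rot: [-0.0, 0.989, -0.148, 0.0]
force: [-0.3, 3.5, 1.3]
width: 0.452
gripper_force: 41.1
t 13.55 tcp [607.5 -64.5 283.9] yang -107.0 q [-0.2   0.22  1.11  0.    1.8   1.67] w 0.452
shift cm [ 0.06 -0.01 -0.08] turn [-0. -0. -0.]
```

View pics/w5.png

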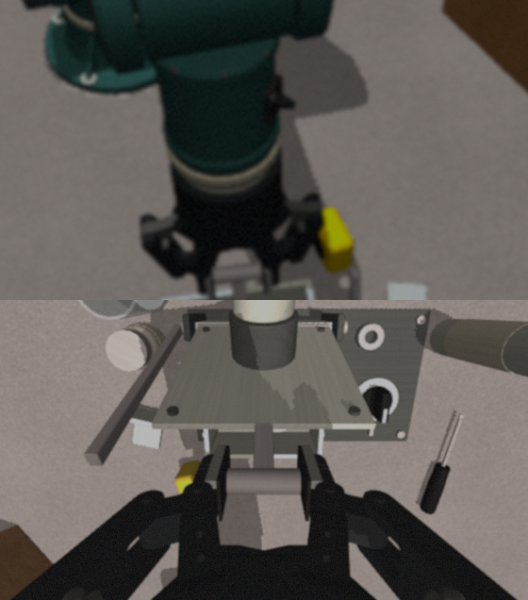

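The wrist view shows the bar held at (263,482), plate free corners at about (155,427) and (373,427), and the stay's upper end at (95,455). I'll use these to estimate the cover angle.

Run:
```python
from wr import *
from scipy.optimize import least_squares
s=env.observe();w,a,b,c=s["ee_rot"];R=Rt.from_quat([a,b,c,w]).as_matrix();p=env.camera_params("wrist");T=p["T_tool_cam"];K=p["camera_matrix"]
def pj(X):
    X=(X-s["tcp_pos"])@R; X=(X-T[:3,3])@T[:3,:3]; u=X@K.T; return u[:,:2]/u[:,2:]
def cov(th,d,y,h): # d from hinge, h outward normal
    return (85-d*np.cos(th)+h*np.sin(th),y,100+d*np.sin(th)+h*np.cos(th))
conv=lambda q:np.array([q[0]*560/528,(q[1]-204)*420/396])
obs=np.array([conv(q) for q in[(155,427),(373,427),(263,482),(96,456),(404,435),(370,336)]])
def mod(v):
    th=v[0];P=(587.5+v[1],-56.5+v[2],np.radians(-17.0))
    return pj(unit(P,[cov(th,167,75,0),cov(th,167,-75,0),cov(th,210,0,0),cov(1.26,200,96,0),(-90,-225,13),(40,-175,18)]))
f=lambda v:(mod(v)[:5]-obs[:5]).ravel()
r=least_squares(lambda v:np.r_[f(v),(v[1:])/2],[1.2,0,0],loss="soft_l1");print(r.x);print(f(r.x).reshape(-1,2).round(1))
for th in(1.18,1.26,1.34):print(th,mod([th,*r.x[1:]])[:3].round(1).tolist())
```

```text
[ 1.21203402  1.09288457 -2.66407639]
[[-1.4  0.3]
 [ 4.4  0.1]
 [ 3.1  0.2]
 [-2.7  0.4]
 [-3.2 -3.4]]
1.18 [[165.1, 242.7], [397.8, 242.5], [281.9, 302.3]]
1.26 [[159.8, 227.3], [403.3, 227.1], [282.1, 282.7]]
1.34 [[154.6, 209.3], [408.7, 209.1], [282.3, 257.9]]
```

Kinematics give about 1.25 and the image about 1.21, so I nudge by 0.02 and measure from a full-resolution crop.

```bash
python3 -m crank '[0.2,0,-0.06,0,0,0,3,0.2,0,-0.06,0,0,0,3,0,0,0,0,0,0,3,0,0,0,0,0,0,3]';python3 rel.py 608.1 -64.6 284.7 -107;  python3 -c "
from h import *;import cv2
a=env.snapshot('wrist');cv2.imwrite('pics/raw6.png',a);cv2.imwrite('pics/w6.png',cv2.resize(cv2.convertScaleAbs(a[120:420,60:460],alpha=1.6),None,fx=2,fy=2,interpolation=2))"
```

```text
clock: 14.05
tcp_pos: [611.6, -65.7, 285.2]
ee_rot: [-0.0, 0.989, -0.148, 0.0]
force: [-0.5, 3.6, 2.5]
width: 0.456
gripper_force: 41.2
t 14.05 tcp [611.6 -65.7 285.2] yang -107.0 q [-0.2   0.23  1.1   0.    1.81  1.67] w 0.456
shift cm [-0.37 -0.01  0.05] turn [-0. -0.  0.]
```

View pics/w6.png

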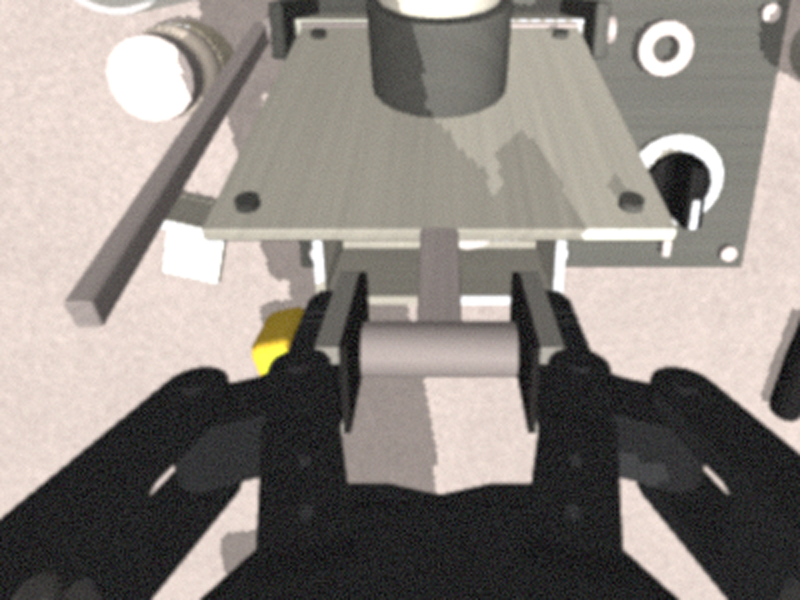

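The crop shows the stay's end face centred at (86,310), plate free corners at (205,235) and (675,234), and the bar at row 349 spanning columns 360–518. The knob line and index are still aligned at (696,212)/(667,245), and the deck corner is at (740,266).

Run:
```python
from wr import *
from scipy.optimize import least_squares
s=env.observe();w,a,b,c=s["ee_rot"];R=Rt.from_quat([a,b,c,w]).as_matrix();p=env.camera_params("wrist");T=p["T_tool_cam"];K=p["camera_matrix"]
def pj(X):
    X=(X-s["tcp_pos"])@R; X=(X-T[:3,3])@T[:3,:3]; u=X@K.T; return u[:,:2]/u[:,2:]
def cov(th,d,y,h):
    return (85-d*np.cos(th)+h*np.sin(th),y,100+d*np.sin(th)+h*np.cos(th))
obs=np.array([(205,235),(675,234),(439,349),(86,310),(740,266)])/2+(60,120)
def mod(v):
    th=v[0];P=(587.5+v[1],-56.5+v[2],np.radians(-17.0))
    return pj(unit(P,[cov(th,167,75,0),cov(th,167,-75,0),cov(th,210,0,0),cov(1.26,200,96,0),(-105,-240,12)])+[0,0,v[3]])
for use in([0,1,2,3,4],[0,1,2,3],[0,1,2,4],[0,1,3,4]):
    f=lambda v:(mod(v)-obs)[use].ravel()
    r=least_squares(lambda v:np.r_[f(v),v[1:]/3],[1.2,0,0,0]);print(use,r.x.round(3),f(r.x).round(1))
```

```text
[0, 1, 2, 3, 4] [ 1.245 -0.629 -0.964 -1.837] [-0.2  0.2 -0.3  0.6  0.4 -0.6 -0.2  0.   0.6 -0.2]
[0, 1, 2, 3] [ 1.244 -0.521 -1.059 -1.709] [-0.2  0.2 -0.1  0.6  0.5 -0.5 -0.3 -0. ]
[0, 1, 2, 4] [ 1.244 -0.419 -0.976 -1.614] [-0.5  0.2 -0.2  0.6  0.3 -0.5  0.7 -0.2]
[0, 1, 3, 4] [ 1.247 -0.712 -0.994 -1.95 ] [-0.2 -0.2 -0.1  0.2  0.   0.   0.6 -0.2]
```

Every point fits to under a pixel at θ ≈ 1.245, inside the 1.18–1.34 window. Hold still for a second, then hand in.

```bash
python3 -m crank '[0,0,0,0,0,0,3,0,0,0,0,0,0,3,0,0,0,0,0,0,3,0,0,0,0,0,0,3,0,0,0,0,0,0,3,0,0,0,0,0,0,3,0,0,0,0,0,0,3,0,0,0,0,0,0,3,0,0,0,0,0,0,3,0,0,0,0,0,0,3]' && python3 -c "
from station import env
print(env.observe()['tcp_pos'],env.finish_job())"
```

```text
clock: 15.1
tcp_pos: [611.4, -65.7, 285.2]
ee_rot: [-0.0, 0.989, -0.148, 0.0]
force: [-1.6, 4.2, 5.2]
width: 0.454
gripper_force: 41.4
the job is handed in; nothing more can be done
[611.42536765 -65.69193114 285.18014471] None
```

I handed the job in at about 15 s with the knob's white line at the index mark (within about 2° in the wrist view) and the cover held steady in the gripper at about 1.245 rad (balance point 1.26); no verdict was returned.

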